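Check the roller-lever door switch

ROBOT

A 6-joint arm with a two-finger parallel gripper is mounted at the origin on a cart in front of the work surface, level with it; the furniture and walls round the work are solid. World frame = base frame: x ahead of the robot, y to its left, z up, the work surface at z = 0. Lengths are in m, angles in rad, forces in N, time in s.
With the tool pointing down it reaches from about 0.3 to 1 m from the base axis. Payload 5.1 kg.
Tool frame: the origin (TCP) lies at the centre of the arm's flange, where the gripper is bolted on; the fingertips stand 190 mm ahead of it and the grasp point (between the pads) lies 171 mm ahead of it; z points along the fingers, y is the line along which they close (so a half turn about z gives the same grasp; the last joint's range is limited). The gripper opens to 95 mm and grips with 3 to 60 N. Pads are 20 mm wide; open, the fingers measure 119 mm over their backs; the gripper's body (75 mm by 180 mm) begins 59 mm behind the grasp point.
Start: joints at [-1.255, 0.124, 1.65, -0, 1.367, -0.083], TCP at [0.252, -0.599, 0.405] pointing down, gripper open.
Joint ranges: [-2.61, 2.61], [-1.02, 2.33], [0.03, 2.71], [-1.35, 4.49], [0.32, 2.68], [-2.91, 2.91]. Speed limits (rad/s): [2.57, 2.57, 3.14, 3.14, 3.14, 3.14].

INTERFACE

Orientations are given as a 3x3 rotation matrix whose columns are the frame's x, y, z axes.
In Python, from rig import arm, solver, optics gives the robot as it stands. Calls block until the motion is done:
- arm.move_ptp(position, orientation): joint-space move of the TCP to a pose.
- arm.movel(position, rotation=None, velocity=0.15, contact_N=None): straight line of the TCP; rotation=None keeps the orientation; velocity is the mean speed in m/s. With contact_N (N) it stops when the force on the tool has changed by that much, and returns True; else False.
- arm.move_joints(angles): joint-space move.
- arm.open_jaws() and arm.gripper_close(): open the fingers fully, or close them until they stop; the grip force is fixed at half the most.
- arm.hold(seconds).
- solver.inverse_kinematics(position, orientation): joint angles nearest the present ones, or None.
- optics.grab_frame(name): name is "side" or "top"; returns the picture (420x560x3 uint8, blue, green, red); there is no depth.
- optics.camera_info(name): a dict with "fx", "fy", "cx", "cy" (pixels), "world_to_cam" (4x4, takes a point from world to camera coordinates). Camera axes: x right, y down, z forward; pixel columns grow to the right and rows downward; lengths in m; the calibration is good to about 2 mm. A picture is of the moment at which its call begins. camera_info takes no time and is no camera call.
A pose or a line that the arm cannot do raises arm.Unreachable and nothing moves.
- arm.job_done(): hands the job in; it is judged then, once.
Readings, each from a call of its own:
- arm.current_t(): time.
- arm.current_qpos(): joint angles.
- arm.current_dq(): joint speeds.
- arm.current_joint_torque(): joint torques, N m.
- arm.current_tcp_pos(): TCP position.
- arm.current_tool_rot(): TCP orientation.
- arm.current_wrist_force(): force on the tool from outside, world axes, zero at the start.
- arm.current_moment(): the same for the moment, N m.
- arm.current_opening(): opening from 0.0 (shut) to 1.0 (fully open).
- arm.current_gripper_force(): force on a finger pad.
Only numpy, scipy, OpenCV 4.12 (cv2) and the standard library are available. Lean on these libraries where they do the work, as an engineer would, in place of code of your own. Each camera call takes 0.05 s, during which the arm holds its last target. There are 200 camera calls.

TASK

Two spare fridge door switches stand on the worktop for a check. Press down the lever that carries a roller at its end just until the switch clicks, hold it there for a second without pushing it on into overtravel, then let it spring all the way back up. Do not press the lever of the other switch, which has no roller.

Things in the scene. Friction and masses are not known exactly. Their poses are not given: they have to be found in the camera images.
- roller_lever_end (a point): Centre of the black roller (22 mm diameter, 18 mm wide, spins freely) at the free end of the steel lever to be pressed; moves with the lever. At rest 99 mm above the worktop, so the roller's top is at 110 mm. Pressed straight down, the switch clicks when the roller has sunk 12 mm (top at 98 mm); overtravel begins at 30 mm (top at 80 mm). Push 3 to 7 N; it shifts under 5 mm sideways.
- roller_lever (a joint): Angle of the roller lever, rad: 0 at rest (sloping up), grows as pressed; clicks at 0.15, overtravel from 0.36, hard stop 0.45; a spring lifts it again. 85 mm from hinge to roller, hinged on a grey case (64 x 36 mm, top at 60 mm) at one end of an aluminium plate 130 x 72 mm fixed by suction feet. The roller overhangs the free half of the plate. Place and angle of the plate vary.
- plain_lever_end (a point): Near the bare end of the lever of the other switch, not to be pressed: same case, plate and slope, but the lever is a plain flat steel strip 16 mm wide without roller. The point is on the strip, 85 mm from its hinge, 99 mm above the worktop. Either switch may stand on the left.
- plain_lever (a joint): Angle of the plain lever, rad: 0 at rest, grows as pressed down; leave it at 0.
Mind the look-alikes: they are no part of the job. Leave any purple look-alike of the part that bears plain_lever_end alone.

How it is judged:
On the way:
1. the roller lever is pressed to its click (past 0.15 rad) and held there 0.3 s (value of joint roller_lever above 0.15 rad), for 0.3 s.
At the end, for the whole second after the job is handed in: the roller lever has been held at its click and has sprung back to within 0.05 rad of rest; the plain lever is at rest too (within 0.05 rad) (value of joint each of roller_lever, plain_lever below 0.05 rad); the robot touches nothing.
It fails at once if the roller lever is pushed into overtravel (past 0.36 rad) (value of joint roller_lever above 0.36 rad).
It fails at once if the plain lever is pressed (past 0.10 rad) (value of joint plain_lever above 0.1 rad).
It also fails if it takes over 30 s, if anything falls off the work surface, if the arm or the gripper's body presses on something with over 40 N, if the wrist force passes 120 N, or if a joint passes its speed limit or range.

## Working session

There is one attempt and no reset: what is moved stays moved. The work goes in short steps, each a Python script; the robot and the scene stay as the last script left them, time stands still between calls to the robot, and variables do not carry over. Pictures are saved under pics/ and viewed, at most 10 in all, crops included, and the job is handed in when it is done.

```bash
mkdir -p pics && python3 - <<'E'
from rig import arm, optics
import cv2
for n in("top","side"):
    cv2.imwrite(f"pics/{n}0.png",optics.grab_frame(n)); i=optics.camera_info(n)
    print(n,i)
print(arm.current_t())
E
```

```text
top {'fx': 410.86630134634015, 'fy': 410.86630134634015, 'cx': 275.8882463464275, 'cy': 206.67901103685142, 'world_to_cam': array([[-0.01392063, -0.99936018, -0.03294626, -0.05711105],
       [-0.99273   ,  0.01775291, -0.11904615,  0.51081698],
       [ 0.11955487,  0.03104954, -0.99234196,  1.02687452],
       [ 0.        ,  0.        ,  0.        ,  1.        ]])}
side {'fx': 512.9685777751281, 'fy': 512.9685777751281, 'cx': 270.97545083955987, 'cy': 205.5774480954294, 'world_to_cam': array([[-0.90604089, -0.42262723,  0.02182058,  0.42112289],
       [-0.21477923,  0.4147981 , -0.88420157,  0.22666363],
       [ 0.36463652, -0.80580938, -0.46659559,  0.95009223],
       [ 0.        ,  0.        ,  0.        ,  1.        ]])}
0.1
```

View pics/top0.png

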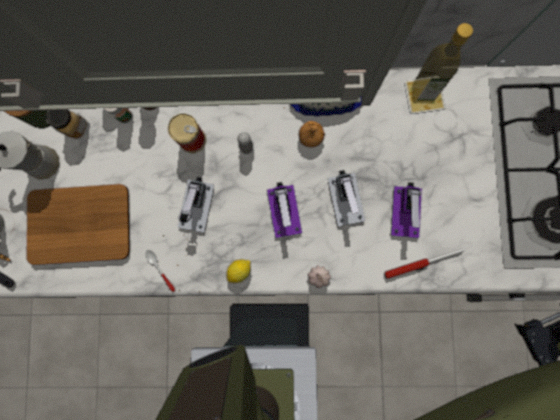

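View pics/side0.png

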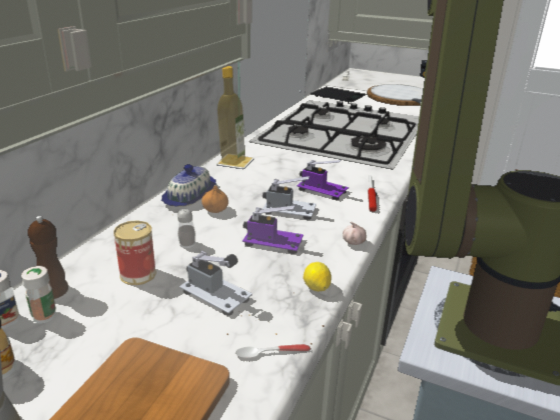

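The side view shows a grey switch with a black roller at about (231,261). In the top view that is the left grey switch at about (196,205). The grey switch at (345,200) in the top view is the plain one, and the two purple ones are look-alikes. I'll enlarge both views.

```bash
python3 - <<'E'
import cv2,numpy as np
a=cv2.imread("pics/top0.png")[165:245,150:250];b=cv2.imread("pics/side0.png")[240:320,170:270]
r=lambda i:cv2.resize(i,(400*1,320),interpolation=cv2.INTER_CUBIC)
cv2.imwrite("pics/crop.png",np.hstack([r(a),r(b)]))
E
```

```text
(no output)
```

View pics/crop.png

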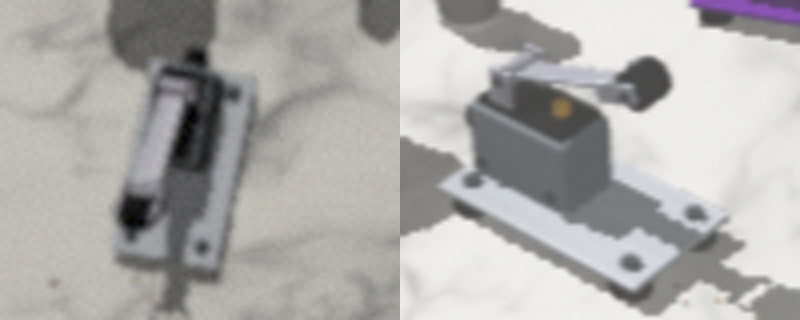

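```bash
cat > h.py <<'E'
import cv2,numpy as np
from rig import optics
def blob(img,x0,y0,r,thr):
    c=cv2.cvtColor(img,cv2.COLOR_BGR2GRAY)[y0-r:y0+r,x0-r:x0+r]
    n,l,s,ce=cv2.connectedComponentsWithStats((c<thr).astype('uint8'))
    k=1+np.argmax(s[1:,4]); return ce[k]+[x0-r,y0-r],s[k]
def ray(n,p):
    i=optics.camera_info(n);T=i["world_to_cam"];R=T[:3,:3]
    d=R.T@[(p[0]-i["cx"])/i["fx"],(p[1]-i["cy"])/i["fy"],1]
    return -R.T@T[:3,3],d
def onz(n,p,z):
    o,d=ray(n,p);return o+d*(z-o[2])/d[2]
def tri(p,q):
    (a,u),(b,v)=ray("top",p),ray("side",q)
    s=np.linalg.lstsq(np.c_[u,-v],b-a,rcond=None)[0]
    P,Q=a+u*s[0],b+v*s[1];return (P+Q)/2,np.linalg.norm(P-Q)
E
python3 - <<'E'
from h import *
t=cv2.imread("pics/top0.png");s=cv2.imread("pics/side0.png")
p,sp=blob(t,184,217,7,50);q,sq=blob(s,232,261,9,75)
print(p,sp,q,sq,tri(p,q),onz("top",p,.099),onz("side",q,.099))
print("hinge~",onz("top",(193.5,187),.075),"plain",onz("top",(352,207),.099))
E
```

```text
[183.23255814 217.86046512] [ 3  4  7  9 43] [231.79487179 260.56410256] [ 4  6  9  8 39] (array([0.47670244, 0.15583208, 0.09860862]), np.float64(0.0035803543847556293)) [0.47832617 0.15647944 0.099     ] [0.47454628 0.1561032  0.099     ]
hinge~ [0.55740586 0.13795688 0.075     ] plain [ 0.49746034 -0.24906822  0.099     ]
```

```bash
python3 - <<'E'
from rig import arm,solver
import numpy as np
u=np.array([-.976,.216,0]);u/=np.linalg.norm(u)
xy=np.array([.4765,.156])+.002*u[:2]
z=np.array([0,0,-1.]);best=None
for s in(1,-1):
    y=s*np.array([-u[1],u[0],0]);R=np.c_[np.cross(y,z),y,z]
    q=solver.inverse_kinematics([*xy,.36],R)
    if q is not None:
        c=abs(np.array(q)-arm.current_qpos()).max()
        if best is None or c<best[0]:best=(c,R,q)
print(best[2]); R=best[1]
arm.gripper_close()
arm.move_ptp([*xy,.38],R)
arm.movel([*xy,.315],velocity=.1)
print(arm.current_t(),arm.current_tcp_pos(),xy,arm.current_wrist_force(),arm.current_opening())
np.savez("st",xy=xy,R=R)
from h import *
f=np.hstack([cv2.resize(optics.grab_frame("top")[150:250,130:230],(400,400)),cv2.resize(optics.grab_frame("side")[200:300,180:280],(400,400))])
cv2.imwrite("pics/above.png",f)
E
```

```text
[ 2.10948999e-01 -1.82776558e-01  2.02633721e+00 -4.44089210e-16
  1.29803200e+00 -1.14204644e+00]
5.1917 [0.47483357 0.1564864  0.31553726] [0.47454725 0.15643217] [ 0.22568403  0.66346711 -0.28010573] 0.007558722962910685
```

View pics/above.png

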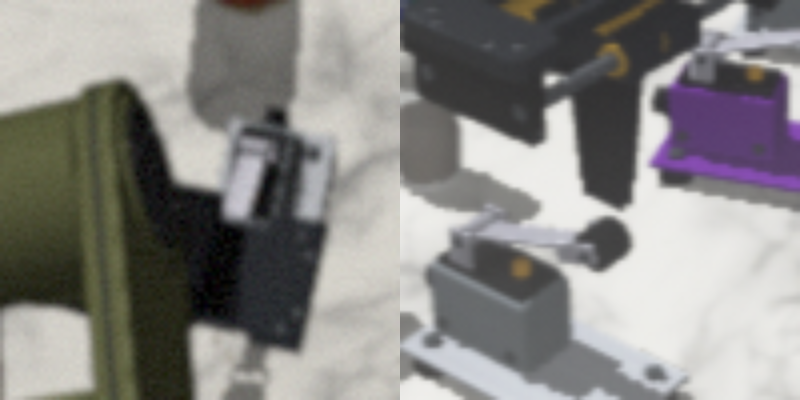

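The fingertips, at about (608,205) in the right-hand crop, sit directly above the roller at about (603,243). Everything else is clear, so I'll descend and press.

```bash
python3 - <<'E'
from rig import arm
import numpy as np
from h import *
d=np.load("st.npz");xy=d["xy"]
P=lambda m:print(m,round(arm.current_t(),2),np.round(arm.current_tcp_pos(),4),np.round(arm.current_wrist_force(),2))
c=arm.movel([*xy,.294],velocity=.02,contact_N=2);P(("contact",c))
arm.movel([*xy,.2845],velocity=.02);P("pressed")
arm.hold(.3);P("held")
cv2.imwrite("pics/press.png",cv2.resize(optics.grab_frame("side")[200:300,180:280],(400,400)))
E
```

```text
('contact', True) 6.07 [0.4744 0.1564 0.2984] [ 0.21 -0.01  3.02]
pressed 6.91 [0.4746 0.1564 0.2846] [-0.27 -0.    4.11]
held 7.21 [0.4746 0.1564 0.2847] [-0.66  0.71  4.91]
```

View pics/press.png

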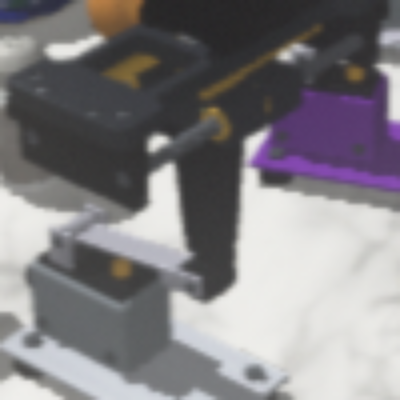

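The roller, at about (208,280), now sits merged under the black fingertip. It has dropped about 30 crop pixels, or about 15 mm. The force is 4.9 N, so the switch is past its click and well short of overtravel. I'll finish the hold and release.

```bash
python3 - <<'E'
from rig import arm
import numpy as np
from h import *
d=np.load("st.npz");xy=d["xy"]
arm.hold(.9);print(arm.current_tcp_pos(),arm.current_wrist_force())
arm.movel([*xy,.31],velocity=.04);arm.movel([*xy,.38],velocity=.1);arm.hold(.3)
print(arm.current_t(),arm.current_tcp_pos(),arm.current_wrist_force())
cv2.imwrite("pics/end.png",cv2.resize(optics.grab_frame("side")[200:300,180:280],(400,400)))
E
```

```text
[0.47455548 0.15644106 0.28450961] [-0.283914    0.94395999  4.66762165]
10.1 [0.47445476 0.15641193 0.37937793] [ 0.27686752  0.73064818 -1.07015133]
```

View pics/end.png

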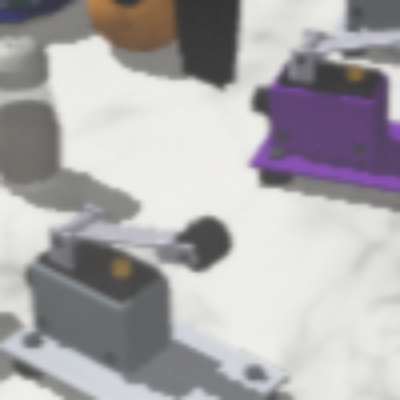

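The roller is back at its rest position, about (207,243), and the gripper is clear of it.

```bash
python3 -c "
from rig import arm
print(arm.job_done())"
```

```text
the job is handed in; nothing more can be done
None
```

I pressed the roller lever about 15.5 mm (click at 12 mm, overtravel from 30 mm), held it for over a second, and saw it spring back to rest; the plain lever and the purple look-alikes were left alone, and the job was handed in at about 10 s, with no verdict shown.

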